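# Set the glue timer and start it

## Robot

A 6-joint arm with a two-finger parallel gripper is mounted at the origin on the work surface. World frame = base frame: x ahead of the robot, y to its left, z up, the work surface at z = 0. Lengths are in mm, angles in rad, forces in N, time in s.
With the tool pointing down it reaches from about 325 to 875 mm from the base axis. Payload 4.4 kg.
Tool frame: the origin (TCP) lies on the mounting face of the last link; the fingertips stand 173 mm ahead of it and the grasp point (between the pads) lies 155 mm ahead of it (tcp_to_grasp is the z of the grasp point in the tool frame, in mm); z points along the fingers, y is the line along which they close (so a half turn about z gives the same grasp; the last joint's range is limited). The gripper opens to 85 mm and grips with 20 to 120 N. Pads are 22 mm wide; open, the fingers measure 114 mm over their backs; the gripper's body (76 mm by 85 mm) begins 54 mm behind the grasp point. The pads swing forward as they close: fully open they stand 13 mm farther back than shut.
Start: joints at [-1.435, 0.207, 1.542, -0, 1.393, -0.15], TCP at [162.094, -551.683, 404.682] pointing down, gripper open.
Joint ranges: [-2.73, 2.73], [-0.86, 2.22], [0.23, 2.46], [-1.11, 4.25], [0.08, 2.63], [-2.82, 2.82]. Speed limits (rad/s): [2.79, 2.79, 3.14, 3.14, 3.14, 3.14].

## Interface

Orientations are given as a 3x3 rotation matrix whose columns are the frame's x, y, z axes.
In Python, from cell import * gives the robot as it stands.
- The arm moves only by the tool drive_tool, never from a script. Its argument "series" is a list of rows, each an object of numbers: "tx", "ty", "tz": the shift along the tool's x, y, z in m; "ax", "ay", "az": the turn, a rotation vector about the tool's x, y, z in rad. A call has 1 to 5 rows; each row shifts and turns the commanded pose from where the row before left it, along the tool's axes as they then stand; what a row does not reach is not made up. A row lasts 1/10 s, in which the tool goes at most 50 mm and 8.59 degrees, less where a joint would pass 70% of its speed; a pose out of reach is approached as far as the arm can. A call with a gripper value outside its range is refused whole. "grip" is the gripper command: -1 is fully open, 1 is shut, values between are in proportion, set as the call begins (left out, the last holds). The fingers move at their own pace and stop on an object; "squeeze" is the grip in N (left out, the last holds). Time passes only in rows, so rows that do not move let the fingers close. It gives the time, the measured TCP pose, the force, the opening and the grip force at its end, in the units of the state.
- observe(): the state, without advancing time (a new reading comes with each control period).
- snapshot(name): name is "scene" or "top"; returns (picture, depth): 480x640x3 uint8, blue, green, red; 480x640 float32, mm along the optical axis (not along the pixel's ray), 0 where there is no reading.
- calibration(name): a dict with "fx", "fy", "cx", "cy" (pixels), "rvec" (rotation vector, rad) and "tvec" (3), from world to camera coordinates, as OpenCV has them. Camera axes: x right, y down, z forward; pixel columns grow to the right and rows downward; lengths in mm; the calibration is good to about 2 mm. A picture is of the moment at which its call begins. calibration takes no time and is no camera call.
- job_done(): hands the job in; it is judged then, once.
The state is a dict: "time": time; "joint_pos": joint angles; "qvel": joint speeds; "joint_torque": joint torques, N m; "eef_pos": TCP position; "orientation": TCP orientation; "ft_force": force on the tool from outside, world axes, zero at the start; "ft_torque": the same for the moment, N m; "opening": finger opening in mm; "gripper_force": force on a finger pad.
Only numpy, scipy, OpenCV 4.12 (cv2) and the standard library are available. Lean on these libraries where they do the work, as an engineer would, in place of code of your own. Each camera call takes 0.05 s, during which the arm holds its last target. There are 200 camera calls.

## Task

A freshly glued wreath has to dry for four hours (one dot per hour). Roll the dotted thumbwheel on top of the grey timer box with a fingertip until the face with four dots lies squarely on top, then push the round start button beside it all the way down and let it spring back. Leave the ribbon spool and the glass jar beside the timer where they stand.

Things in the scene. Friction and masses are not known exactly. Their poses are not given: they have to be found in the camera images.
- timer: Grey timer box, fixed to the table, 130 x 200 x 70 mm (x, y, z). Origin at the centre of its underside, z up. Its top is flat at 70 mm height, with the wheel on the +y half and the button on the -y half; its x and y axes lie level, -x is the side that roughly faces the robot.
- wheel_axis (a point): Centre of the ivory thumbwheel, on its axle, 66 mm above the table, 45 mm to +y of the box's centre; frame stays parallel to the box. Axle along y, so rolling moves the wheel's top along x. The wheel is a drum of 30 mm radius, 36 mm wide, with six straight ribs across it, 60 degrees apart, 6 mm thick, out to 44 mm radius. Bearing cheeks 21 to 29 mm beside its middle reach 19 mm above the axle.
- wheel_top (a point): Top of the drum, 30 mm above the axle, fixed to the box. Between ribs lie six faces with 0 to 5 black 6 mm dots. With a face squarely on top its two ribs stand 30 degrees either side of upright. A fingertip held 2 mm over this point's height and moved level along x catches a rib from about 38 degrees before upright to 38 past it: over one face; then lift, go back for the next rib.
- wheel (a joint): Wheel angle, rad. k x 1.047: the face with k dots is squarely on top (blank 0, four dots 4.189). Grows as the wheel's top is pushed towards the box's +x, away from the robot. Stops at -0.4 and 5.7; no clicks; turns with about 1.5 N at the ribs and stays where it is left. Starts between 0.2 and 2.6.
- start_top (a point): Middle of the top of the round dark grey start button (32 mm across), 92 mm above the table, in a black ring 48 mm across whose top is 82 mm above the table; 60 mm to -y of the box's centre. It is pushed straight down: 6 mm travel, spring-loaded, 5 N at the bottom; it counts as pressed from 4.5 mm of travel on.
- start (a joint): How far the start button is pressed, m: 0 out, 0.006 fully down.
- spool: Ribbon spool standing on end beside the timer, 64 mm across, 40 mm high; origin under its centre. Bystander.
- jar: Small glass jar with a steel cap, 60 mm across, 75 mm high, near the timer's far side; origin under its centre. Bystander.
There are look-alikes about, which are no part of the job. Leave any blue look-alike of the timer alone.

How it is judged:
By the outcome, as a careful person would: the job done as asked, in the order asked, and still so for the second after the job is handed in, with the robot touching nothing.
It also fails if it takes over 54 s, if anything falls off the work surface, if the arm or the gripper's body presses on something with over 40 N, if the wrist force passes 120 N, or if a joint passes its speed limit or range.

## Working session

There is one attempt and no reset: what is moved stays moved. The work goes in short steps, Python scripts to look and compute and a tool call to move; the robot and the scene stay as the last step left them, time stands still between calls to the robot, and variables do not carry over. Pictures are saved under pics/ and viewed, at most 10 in all, crops included, and the job is handed in when it is done.

Besides the shell and the picture viewer there is one more tool, called after "Emit:" as name(argument=value, ...), one argument or row to a line, values as JSON. drive_tool: Moves the arm, as the interface text tells. Its arguments: {"type":"object","properties":{"series":{"type":"array"},"grip":{"type":"number"},"squeeze":{"type":"number"}},"required":["series"]}

```bash
mkdir -p pics; python3 - <<'E'
from cell import *
import cv2,numpy as np
s=observe();print(s['time'],s['eef_pos'],np.round(s['orientation'],3).tolist(),s['opening'])
for n in("scene","top"):
    p,d=snapshot(n);cv2.imwrite(f'pics/{n}0.png',p);np.save(f'pics/{n}0.npy',d);c=calibration(n);print(c)
E
```

```text
0.0 [ 162.03640619 -551.32057351  403.49722058] [[0.959, 0.282, -0.0], [0.282, -0.959, 0.002], [0.0, -0.002, -1.0]] 85.04409080445745
{'fx': 524.2625292295095, 'fy': 524.2625292295095, 'cx': 319.6879926109498, 'cy': 241.04495978697685, 'rvec': array([ 1.26450517,  2.486173  , -0.74290721]), 'tvec': array([ 292.89118608, -379.80610681, 1218.43430903])}
{'fx': 530.2598660229685, 'fy': 530.2598660229685, 'cx': 318.5203230085709, 'cy': 238.43277653417272, 'rvec': array([ 2.16958527, -2.20929299,  0.0906608 ]), 'tvec': array([ 59.24136073, 599.74434917, 804.8877602 ])}
```

View pics/top0.png

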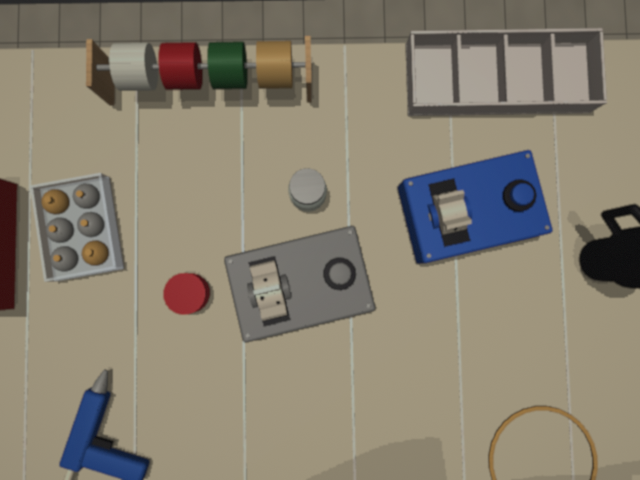

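View pics/scene0.png

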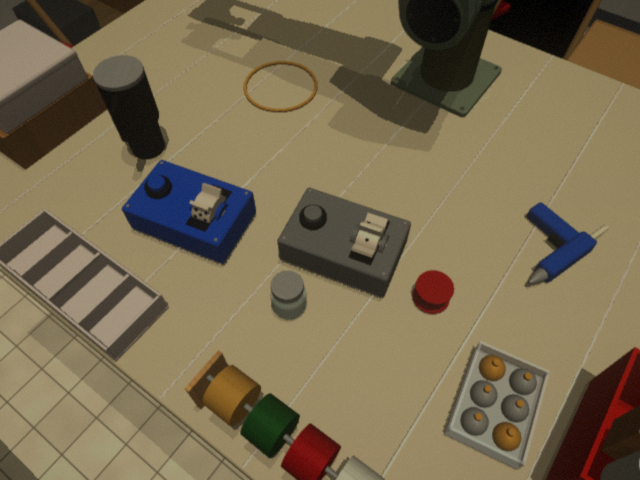

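The top view shows the grey timer near (300,283), its wheel at (268,291), the button at (339,273), the spool at (186,293) and the jar at (307,188). The blue look-alike is at (475,207). Next I measure the box and zoom in on the wheel.

```bash
cat > h.py <<'E'
from cell import *
import cv2,numpy as np
def ray(n,uv,z):
    c=calibration(n);R=cv2.Rodrigues(c['rvec'])[0];t=c['tvec'];o=-R.T@t
    uv=np.atleast_2d(uv).astype(float)
    d=np.c_[(uv[:,0]-c['cx'])/c['fx'],(uv[:,1]-c['cy'])/c['fy'],np.ones(len(uv))]@R
    return o+d*((z-o[2])/d[:,2])[:,None]
def proj(n,P):
    c=calibration(n);K=np.array([[c['fx'],0,c['cx']],[0,c['fy'],c['cy']],[0,0,1]])
    return cv2.projectPoints(np.atleast_2d(P).astype(float),c['rvec'],c['tvec'],K,None)[0][:,0]
def cloud(n,d,step=1):
    c=calibration(n);R=cv2.Rodrigues(c['rvec'])[0]
    v,u=np.mgrid[0:480,0:640];X=np.stack([(u-c['cx'])/c['fx']*d,(v-c['cy'])/c['fy']*d,d],-1)-c['tvec']
    return X@R
E
python3 - <<'E'
from h import *
p=cv2.imread('pics/top0.png');d=np.load('pics/top0.npy')
P=cloud('top',d);hsv=cv2.cvtColor(p,cv2.COLOR_BGR2HSV)
roi=np.zeros((480,640),bool);roi[215:350,215:385]=1
m=((abs(P[...,2]-70)<12)&(d>0)&roi).astype(np.uint8)
m=cv2.morphologyEx(m,cv2.MORPH_CLOSE,np.ones((25,25)))
print('ztop',np.median(P[m>0][:,2]))
c=max(cv2.findContours(m,0,1)[0],key=cv2.contourArea)[:,0]
w=ray('top',c,70)[:,:2].astype(np.float32);r=cv2.minAreaRect(w);print(r)
# dark ring
g=p.max(2);k=np.zeros_like(g);k[250:300,318:362]=g[250:300,318:362]<50
c2=max(cv2.findContours(k,0,1)[0],key=cv2.contourArea);e=cv2.minEnclosingCircle(c2);print(e,ray('top',e[0],82))
h=P[...,2];print('camera top',ray('top',(0,0),0)[0])
a=cv2.resize(p[245:335,220:320],None,fx=5,fy=5,interpolation=2)
b=cv2.imread('pics/scene0.png')[195:285,330:420];b=cv2.resize(b,(450,450))
cv2.imwrite('pics/crop0.png',np.hstack([a[:,:350+0] if 0 else cv2.resize(p[245:335,225:312],(435,450),interpolation=2)[:,:350],b]))
E
```

```text
ztop 69.75325872152999
((532.3514404296875, 78.47978973388672), (129.058837890625, 198.46620178222656), 12.718280792236328)
((339.3043518066406, 273.521728515625), 15.558382034301758) [[545.24020758  20.0877937   82.        ]]
camera top [1004.26252227  564.09600815    0.        ]
```

View pics/crop0.png

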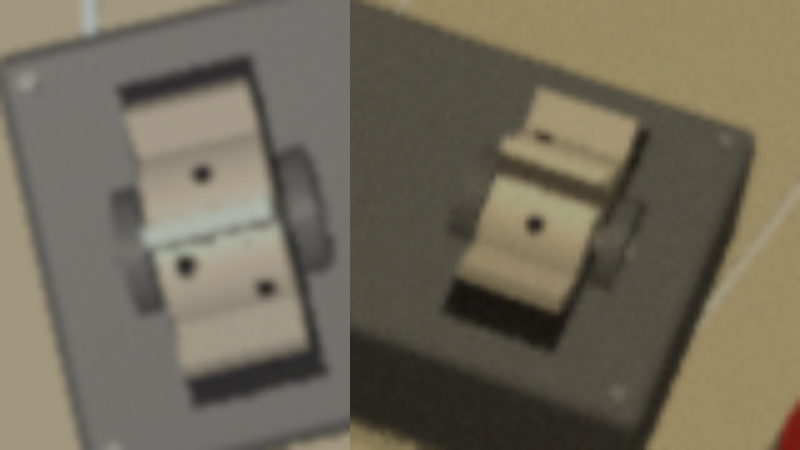

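```bash
cat >> h.py <<'E'
A=np.radians(12.72);X=np.array([np.cos(A),np.sin(A)]);Y=np.array([-X[1],X[0]])
C=np.array([532.4,78.5]);W=C+45*Y;B=C-60*Y
def box(p,o): q=np.asarray(p)[...,:2]-o;return np.stack([q@X,q@Y],-1)
def where(o=W):
    s=observe();R=s['orientation'];return dict(t=round(s['time'],2),box=box(s['eef_pos'],o).round(1),tip=(s['eef_pos']+173*R[:,2]).round(1),tipbox=box(s['eef_pos']+173*R[:,2],o).round(1),tilt=R[:2,2].round(4),yawerr=round(float(np.arctan2(R[1,0],R[0,0])-A),4),F=s['ft_force'].round(1))
E
python3 - <<'E'
from h import *
print(W,B,box(ray('top',(266.6,290.2),109.5),W),box(ray('top',(339.3,273.5),82),B))
# dots: two of face 2, one of face 1 in crop px
for uv in[(201,173),(186,265),(265,288)]:
    u=(225+uv[0]/5-.4,245+uv[1]/5-.4)
    for z in(92,95):print(uv,z,box(ray('top',u,z),W))
print(where())
d=np.load('pics/top0.npy');P=cloud('top',d);print('pitcher',P[235:275,590:635].reshape(-1,3).max(0),P[235:275,590:635].reshape(-1,3).min(0))
s=observe();R=s['orientation'];t=np.r_[W-45*X,300];print('tool shift',R.T@(t-s['eef_pos']))
E
sed -n 1,3p /dev/null
```

```text
[522.49159775 122.39559847] [545.611203    19.97253538] [[ 1.42573097 -0.38083792]] [[-0.30477227  0.19268682]]
(201, 173) 92 [[17.05917247  0.09896715]]
(201, 173) 95 [[17.00645243 -0.16974242]]
(186, 265) 92 [[-7.13766796 10.19514674]]
(186, 265) 95 [[-7.09406017  9.88624419]]
(265, 288) 92 [[-18.73677349  -9.95270149]]
(265, 288) 95 [[-18.64698955 -10.18139527]]
{'t': 0.1, 'box': array([-499.9, -577.8]), 'tip': array([ 162. , -551. ,  230.6]), 'tipbox': array([-499.9, -577.5]), 'tilt': array([-0.0002,  0.0021]), 'yawerr': 0.0638, 'F': array([ 0.5,  0.1, -0.4])}
pitcher [600.22606816  57.49112508 845.57782401] [ 537.10910926 -420.25456497   -3.86578041]
tool shift [ 490.80016593 -547.44299631  104.93472413]
```

Emit:
drive_tool(
  series=[
    {"tx":0,"az":0.065},
  ],
  grip=1,
)

```text
$.series[0]: bad value
```

Emit:
drive_tool(
  series=[
    {"tx":0.0,"ty":0.0,"tz":0.0,"ax":0.002,"ay":0.0,"az":0.065},
    {"tx":0.03,"ty":-0.038,"tz":0.0,"ax":0.0,"ay":0.0,"az":0.0},
    {"tx":0.03,"ty":-0.038,"tz":0.0,"ax":0.0,"ay":0.0,"az":0.0},
    {"tx":0.03,"ty":-0.038,"tz":0.0,"ax":0.0,"ay":0.0,"az":0.0},
    {"tx":0.03,"ty":-0.038,"tz":0.0,"ax":0.0,"ay":0.0,"az":0.0},
  ],
  grip=1,
)

```text
time: 0.6
eef_pos: [246.2, -375.3, 404.3]
orientation: [[0.976, 0.218, -0.001], [0.218, -0.976, 0.003], [0.0, -0.003, -1.0]]
ft_force: [1.0, -0.9, 0.4]
opening: 12.5
gripper_force: 0.0
```

Emit:
drive_tool(
  series=[
    {"tx":0.03,"ty":-0.038},
    {"tx":0.03,"ty":-0.038},
    {"tx":0.03,"ty":-0.038},
    {"tx":0.03,"ty":-0.038},
    {"tx":0.03,"ty":-0.038},
  ],
)

```text
$.series[0]: bad value
```

Emit:
drive_tool(
  series=[
    {"tx":0.03,"ty":-0.038},
    {"tx":0.03,"ty":-0.038},
    {"tx":0.03,"ty":-0.038},
    {"tx":0.03,"ty":-0.038},
    {"tx":0.0,"ty":0.0,"ax":-0.003},
  ],
)

```text
$.series[0]: bad value
```

```bash
python3 -c "
from h import *
print(where())"
```

```text
{'t': 0.6, 'box': array([-379.1, -424.6]), 'tip': array([ 246.1, -374.7,  231.3]), 'tipbox': array([-379.1, -424. ]), 'tilt': array([-0.0006,  0.0032]), 'yawerr': -0.0022, 'F': array([ 1. , -0.9,  0.4])}
```

Emit:
drive_tool(
  series=[
    {"tx":0.03,"ty":-0.038,"tz":0.0,"ax":0.0,"ay":0.0,"az":0.0},
    {"tx":0.03,"ty":-0.038,"tz":0.0,"ax":0.0,"ay":0.0,"az":0.0},
    {"tx":0.03,"ty":-0.038,"tz":0.0,"ax":0.0,"ay":0.0,"az":0.0},
    {"tx":0.03,"ty":-0.038,"tz":0.0,"ax":0.0,"ay":0.0,"az":0.0},
    {"tx":0.03,"ty":-0.038,"tz":0.0,"ax":0.0,"ay":0.0,"az":0.0},
  ],
)

```text
time: 1.1
eef_pos: [350.8, -156.9, 405.2]
orientation: [[0.976, 0.218, -0.0], [0.218, -0.976, 0.002], [0.0, -0.002, -1.0]]
ft_force: [1.2, -1.0, 0.1]
opening: -0.3
gripper_force: 0.0
```

Emit:
drive_tool(
  series=[
    {"tx":0.03,"ty":-0.038,"tz":0.0,"ax":0.0,"ay":0.0,"az":0.0},
    {"tx":0.03,"ty":-0.038,"tz":0.0,"ax":0.0,"ay":0.0,"az":0.0},
    {"tx":0.03,"ty":-0.038,"tz":0.0,"ax":0.0,"ay":0.0,"az":0.0},
    {"tx":0.03,"ty":-0.038,"tz":0.0,"ax":0.0,"ay":0.0,"az":0.0},
    {"tx":0.0,"ty":0.0,"tz":0.0,"ax":-0.003,"ay":0.0,"az":0.0},
  ],
)

```text
time: 1.6
eef_pos: [435.4, 20.4, 405.5]
orientation: [[0.974, 0.227, 0.001], [0.227, -0.974, 0.001], [0.001, -0.001, -1.0]]
ft_force: [0.1, -1.0, -0.5]
opening: -0.1
gripper_force: 0.0
```

```bash
python3 -c "
from h import *
print(where())"
```

```text
{'t': 1.6, 'box': array([-107.4,  -80.3]), 'tip': array([435.5,  20.6, 232.5]), 'tipbox': array([-107.3,  -80.2]), 'tilt': array([0.0005, 0.0012]), 'yawerr': 0.0073, 'F': array([ 0.1, -1. , -0.5])}
```

Emit:
drive_tool(
  series=[
    {"tx":0.02,"ty":-0.027,"tz":0.01,"ax":0.0,"ay":0.0,"az":0.0},
    {"tx":0.02,"ty":-0.027,"tz":0.03,"ax":0.0,"ay":0.0,"az":0.0},
    {"tx":0.02,"ty":-0.026,"tz":0.03,"ax":0.0,"ay":0.0,"az":0.0},
    {"tx":0.0,"ty":0.0,"tz":0.034,"ax":0.0,"ay":0.0,"az":0.0},
    {"tx":0.0,"ty":0.0,"tz":0.0,"ax":0.0,"ay":0.0,"az":0.0},
  ],
)

```text
time: 2.1
eef_pos: [472.7, 106.7, 296.4]
orientation: [[0.975, 0.22, -0.012], [0.22, -0.975, -0.002], [-0.013, -0.001, -1.0]]
ft_force: [-1.3, -1.1, -1.0]
opening: -0.0
gripper_force: 0.0
```

```bash
python3 -c "
from h import *
print(where())"
```

```text
{'t': 2.1, 'box': array([-52. ,  -4.3]), 'tip': array([470.5, 106.4, 123.4]), 'tipbox': array([-54.2,  -4.2]), 'tilt': array([-0.0124, -0.002 ]), 'yawerr': -0.0002, 'F': array([-1.3, -1.1, -1. ])}
```

Emit:
drive_tool(
  series=[
    {"tx":0.0,"ty":0.0,"tz":0.0,"ax":0.0,"ay":0.0,"az":0.0},
    {"tx":0.0,"ty":0.0,"tz":0.0,"ax":0.0,"ay":0.0,"az":0.0},
    {"tx":0.0,"ty":0.0,"tz":0.0,"ax":0.0,"ay":0.0,"az":0.0},
  ],
)

```text
time: 2.4
eef_pos: [476.4, 106.1, 303.8]
orientation: [[0.976, 0.218, 0.004], [0.218, -0.976, -0.001], [0.004, 0.002, -1.0]]
ft_force: [0.0, -0.7, 0.2]
opening: 0.2
gripper_force: 0.0
```

```bash
python3 -c "
from h import *
print(where())"
```

```text
{'t': 2.4, 'box': array([-48.6,  -5.7]), 'tip': array([477.1, 106. , 130.8]), 'tipbox': array([-47.9,  -6. ]), 'tilt': array([ 0.0044, -0.0009]), 'yawerr': -0.0025, 'F': array([ 0. , -0.7,  0.2])}
```

Emit:
drive_tool(
  series=[
    {"tx":0.012,"ty":-0.006,"tz":0.01,"ax":0.0,"ay":0.0,"az":0.0},
    {"tx":0.0,"ty":0.0,"tz":0.012,"ax":0.0,"ay":0.004,"az":0.0},
    {"tx":0.0,"ty":0.0,"tz":0.01,"ax":0.0,"ay":0.0,"az":0.0},
    {"tx":0.0,"ty":0.0,"tz":0.0,"ax":0.0,"ay":0.0,"az":0.0},
    {"tx":0.0,"ty":0.0,"tz":0.0,"ax":0.0,"ay":0.0,"az":0.0},
  ],
)

```text
time: 2.9
eef_pos: [485.9, 115.0, 270.0]
orientation: [[0.976, 0.219, 0.004], [0.219, -0.976, -0.0], [0.004, 0.001, -1.0]]
ft_force: [-0.2, -0.3, -0.1]
opening: 0.1
gripper_force: 0.0
```

```bash
python3 -c "
from h import *
print(where())"
```

```text
{'t': 2.9, 'box': array([-37.3,   0.9]), 'tip': array([486.7, 115. ,  97. ]), 'tipbox': array([-36.5,   0.7]), 'tilt': array([ 0.0044, -0.0001]), 'yawerr': -0.0016, 'F': array([-0.2, -0.3, -0.1])}
```

Emit:
drive_tool(
  series=[
    {"tx":0.008,"ty":0.0,"tz":-0.001,"ax":0.0,"ay":0.0,"az":0.0},
    {"tx":0.007,"ty":0.0,"tz":0.0,"ax":0.0,"ay":0.0,"az":0.0},
    {"tx":0.005,"ty":0.0,"tz":0.0,"ax":0.0,"ay":0.0,"az":0.0},
    {"tx":0.005,"ty":0.0,"tz":0.0,"ax":0.0,"ay":0.0,"az":0.0},
    {"tx":0.005,"ty":0.0,"tz":0.0,"ax":0.0,"ay":0.0,"az":0.0},
  ],
)

```text
time: 3.4
eef_pos: [515.4, 121.9, 270.7]
orientation: [[0.976, 0.219, 0.003], [0.219, -0.976, -0.0], [0.003, 0.001, -1.0]]
ft_force: [-1.0, -0.6, 0.4]
opening: -0.0
gripper_force: 0.9
```

Emit:
drive_tool(
  series=[
    {"tx":0.005,"ty":0.0,"tz":0.0,"ax":0.0,"ay":0.0,"az":0.0},
    {"tx":0.005,"ty":0.0,"tz":0.0,"ax":0.0,"ay":0.0,"az":0.0},
    {"tx":0.003,"ty":0.0,"tz":0.0,"ax":0.0,"ay":0.0,"az":0.0},
    {"tx":0.0,"ty":0.0,"tz":0.0,"ax":0.0,"ay":0.0,"az":0.0},
    {"tx":0.0,"ty":0.0,"tz":0.0,"ax":0.0,"ay":0.0,"az":0.0},
  ],
)

```text
time: 3.9
eef_pos: [528.3, 124.8, 271.0]
orientation: [[0.976, 0.219, 0.006], [0.219, -0.976, 0.0], [0.006, 0.001, -1.0]]
ft_force: [0.1, -0.9, -0.5]
opening: 0.5
gripper_force: 0.0
```

```bash
python3 -c "
from h import *
print(where())"
```

```text
{'t': 3.9, 'box': array([6.2, 1.1]), 'tip': array([529.3, 124.8,  98. ]), 'tipbox': array([7.2, 0.9]), 'tilt': array([0.0057, 0.0001]), 'yawerr': -0.0012, 'F': array([ 0.1, -0.9, -0.5])}
```

Emit:
drive_tool(
  series=[
    {"tx":0.0,"ty":0.0,"tz":-0.014,"ax":0.0,"ay":0.0,"az":0.0},
    {"tx":0.0,"ty":0.0,"tz":-0.014,"ax":0.0,"ay":0.005,"az":0.0},
    {"tx":0.0,"ty":0.0,"tz":0.0,"ax":0.0,"ay":0.0,"az":0.0},
    {"tx":-0.025,"ty":0.0,"tz":0.0,"ax":0.0,"ay":0.0,"az":0.0},
    {"tx":-0.026,"ty":0.0,"tz":0.0,"ax":0.0,"ay":0.0,"az":0.0},
  ],
)

```text
time: 4.4
eef_pos: [478.1, 113.4, 299.2]
orientation: [[0.976, 0.219, 0.011], [0.219, -0.976, 0.001], [0.011, 0.001, -1.0]]
ft_force: [-0.2, 0.2, 0.4]
opening: 0.2
gripper_force: 0.0
```

Emit:
drive_tool(
  series=[
    {"tx":0.0,"ty":0.0,"tz":0.0,"ax":0.0,"ay":0.0,"az":0.0},
    {"tx":0.0,"ty":0.0,"tz":0.0,"ax":0.0,"ay":0.0,"az":0.0},
  ],
)

```text
time: 4.6
eef_pos: [478.0, 113.5, 298.9]
orientation: [[0.976, 0.219, 0.011], [0.219, -0.976, 0.001], [0.011, 0.001, -1.0]]
ft_force: [0.3, 0.2, 0.6]
opening: -0.1
gripper_force: 0.0
```

```bash
python3 -c "
from h import *
print(where())
p,d=snapshot('scene');c=p[150:300,310:460];q=snapshot('top')[0][215:335,215:315]
cv2.imwrite('pics/b.png',np.hstack([cv2.resize(c,(480,480),interpolation=2),cv2.resize(q,(300,480))]))"
```

```text
{'t': 4.6, 'box': array([-45.4,   1.1]), 'tip': array([479.9, 113.7, 125.9]), 'tipbox': array([-43.5,   0.9]), 'tilt': array([0.0108, 0.0011]), 'yawerr': -0.0013, 'F': array([0.3, 0.2, 0.6])}
```

View pics/b.png

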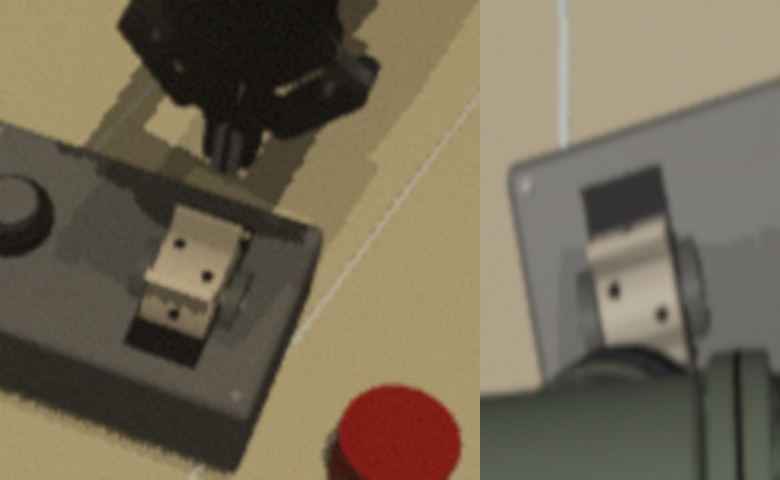

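The two-dot face is now on top: its dots are at (180,243) and (207,276) in the left pane, with the one-dot face turned away below. This matches the plan, so I go on to stroke 2.

Emit:
drive_tool(
  series=[
    {"tx":0.0,"ty":0.001,"tz":0.01,"ax":0.0,"ay":-0.011,"az":0.0},
    {"tx":0.0,"ty":0.0,"tz":0.01,"ax":0.0,"ay":0.0,"az":0.0},
    {"tx":0.0,"ty":0.0,"tz":0.008,"ax":0.0,"ay":0.0,"az":0.0},
    {"tx":0.0,"ty":0.0,"tz":0.0,"ax":0.0,"ay":0.0,"az":0.0},
    {"tx":0.007,"ty":0.0,"tz":0.0,"ax":0.0,"ay":0.0,"az":0.0},
  ],
)

```text
time: 5.2
eef_pos: [484.5, 114.1, 269.2]
orientation: [[0.976, 0.219, -0.005], [0.219, -0.976, -0.002], [-0.005, 0.001, -1.0]]
ft_force: [0.5, 1.4, -0.1]
opening: 0.2
gripper_force: 0.0
```

Emit:
drive_tool(
  series=[
    {"tx":0.005,"ty":0.0,"tz":0.0,"ax":0.0,"ay":0.0,"az":0.0},
    {"tx":0.005,"ty":0.0,"tz":0.0,"ax":0.0,"ay":0.0,"az":0.0},
    {"tx":0.005,"ty":0.0,"tz":0.0,"ax":0.0,"ay":0.0,"az":0.0},
    {"tx":0.005,"ty":0.0,"tz":0.0,"ax":0.0,"ay":0.0,"az":0.0},
    {"tx":0.005,"ty":0.0,"tz":0.0,"ax":0.0,"ay":0.0,"az":0.0},
  ],
)

```text
time: 5.7
eef_pos: [510.0, 119.7, 270.4]
orientation: [[0.976, 0.219, -0.001], [0.219, -0.976, -0.001], [-0.002, 0.001, -1.0]]
ft_force: [-2.1, -0.3, 1.3]
opening: -0.0
gripper_force: 1.0
```

```bash
python3 -c "
from h import *
print(where())"
```

```text
{'t': 5.7, 'box': array([-12.8,   0.1]), 'tip': array([509.7, 119.4,  97.4]), 'tipbox': array([-13.1,  -0.1]), 'tilt': array([-0.0015, -0.0014]), 'yawerr': -0.0012, 'F': array([-2.1, -0.3,  1.3])}
```

Pushing well, 20 mm more.

Emit:
drive_tool(
  series=[
    {"tx":0.005,"ty":0.0,"tz":-0.0005,"ax":0.0,"ay":0.0,"az":0.0},
    {"tx":0.005,"ty":0.0,"tz":0.0,"ax":0.0,"ay":0.0,"az":0.0},
    {"tx":0.005,"ty":0.0,"tz":0.0,"ax":0.0,"ay":0.0,"az":0.0},
    {"tx":0.005,"ty":0.0,"tz":0.0,"ax":0.0,"ay":0.0,"az":0.0},
    {"tx":0.0,"ty":0.0,"tz":0.0,"ax":0.0,"ay":0.0,"az":0.0},
  ],
)

```text
time: 6.2
eef_pos: [529.9, 124.1, 270.9]
orientation: [[0.976, 0.219, -0.0], [0.219, -0.976, -0.001], [-0.0, 0.001, -1.0]]
ft_force: [-0.4, -0.1, 1.2]
opening: 0.2
gripper_force: 0.0
```

Emit:
drive_tool(
  series=[
    {"tx":0.0,"ty":0.0,"tz":-0.014,"ax":0.0,"ay":0.0,"az":0.0},
    {"tx":0.0,"ty":0.0,"tz":-0.014,"ax":0.0,"ay":0.0,"az":0.0},
    {"tx":0.0,"ty":0.0,"tz":0.0,"ax":0.0,"ay":0.0,"az":0.0},
    {"tx":-0.025,"ty":0.0,"tz":0.0,"ax":0.0,"ay":0.0,"az":0.0},
    {"tx":-0.026,"ty":0.0,"tz":0.0,"ax":0.0,"ay":0.0,"az":0.0},
  ],
)

```text
time: 6.7
eef_pos: [479.4, 112.7, 299.8]
orientation: [[0.976, 0.219, 0.001], [0.219, -0.976, -0.001], [0.001, 0.001, -1.0]]
ft_force: [0.1, -0.6, 1.2]
opening: -0.1
gripper_force: 0.0
```

Emit:
drive_tool(
  series=[
    {"tx":0.0,"ty":0.0,"tz":0.0,"ax":0.0,"ay":0.0,"az":0.0},
    {"tx":0.0,"ty":0.0,"tz":0.0,"ax":0.0,"ay":0.0,"az":0.0},
  ],
)

```text
time: 6.9
eef_pos: [479.3, 112.8, 299.5]
orientation: [[0.976, 0.219, 0.0], [0.219, -0.976, -0.001], [0.0, 0.001, -1.0]]
ft_force: [-0.4, -0.4, 0.3]
opening: -0.0
gripper_force: 0.0
```

```bash
python3 -c "
from h import *
print(where())
p,d=snapshot('scene');c=p[150:300,310:460];q=snapshot('top')[0][215:335,215:315]
cv2.imwrite('pics/c.png',np.hstack([cv2.resize(c,(480,480),interpolation=2),cv2.resize(q,(300,480))]))"
```

```text
{'t': 6.9, 'box': array([-44.3,   0.1]), 'tip': array([479.3, 112.6, 126.5]), 'tipbox': array([-44.3,  -0.1]), 'tilt': array([ 0.0003, -0.0013]), 'yawerr': -0.0013, 'F': array([-0.4, -0.4,  0.3])}
```

View pics/c.png

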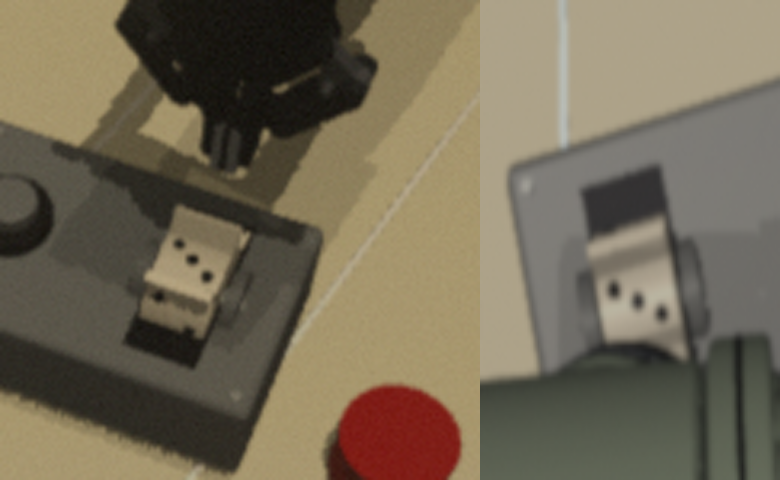

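The three-dot face is on top, with its dots at (180,243), (192,259) and (207,276) in the left pane. On the last stroke I stop a little short at x≈2 and then measure.

Emit:
drive_tool(
  series=[
    {"tx":0.0,"ty":0.0,"tz":0.01,"ax":0.0,"ay":0.0,"az":0.0},
    {"tx":0.0,"ty":0.0,"tz":0.01,"ax":0.0,"ay":0.0,"az":0.0},
    {"tx":0.0,"ty":0.0,"tz":0.0085,"ax":0.0,"ay":0.0,"az":0.0},
    {"tx":0.0,"ty":0.0,"tz":0.0,"ax":0.0,"ay":0.0,"az":0.0},
    {"tx":0.006,"ty":0.0,"tz":0.0,"ax":0.0,"ay":0.0,"az":0.0},
  ],
)

```text
time: 7.5
eef_pos: [484.6, 114.1, 269.3]
orientation: [[0.976, 0.219, -0.004], [0.219, -0.976, -0.002], [-0.005, 0.001, -1.0]]
ft_force: [-0.2, -0.8, -0.4]
opening: -0.1
gripper_force: 0.0
```

Emit:
drive_tool(
  series=[
    {"tx":0.005,"ty":0.0,"tz":0.0,"ax":0.0,"ay":0.0,"az":0.0},
    {"tx":0.005,"ty":0.0,"tz":0.0,"ax":0.0,"ay":0.0,"az":0.0},
    {"tx":0.005,"ty":0.0,"tz":0.0,"ax":0.0,"ay":0.0,"az":0.0},
    {"tx":0.005,"ty":0.0,"tz":0.0,"ax":0.0,"ay":0.0,"az":0.0},
    {"tx":0.005,"ty":0.0,"tz":0.0,"ax":0.0,"ay":0.0,"az":0.0},
  ],
)

```text
time: 8.0
eef_pos: [510.0, 119.7, 270.4]
orientation: [[0.976, 0.219, -0.001], [0.219, -0.976, -0.001], [-0.002, 0.001, -1.0]]
ft_force: [-1.9, -1.1, 1.5]
opening: -0.1
gripper_force: 1.0
```

Emit:
drive_tool(
  series=[
    {"tx":0.005,"ty":0.0,"tz":0.0,"ax":0.0,"ay":0.0,"az":0.0},
    {"tx":0.005,"ty":0.0,"tz":0.0,"ax":0.0,"ay":0.0,"az":0.0},
    {"tx":0.005,"ty":0.0,"tz":0.0,"ax":0.0,"ay":0.0,"az":0.0},
    {"tx":0.0,"ty":0.0,"tz":0.0,"ax":0.0,"ay":0.0,"az":0.0},
    {"tx":0.0,"ty":0.0,"tz":0.0,"ax":0.0,"ay":0.0,"az":0.0},
  ],
)

```text
time: 8.5
eef_pos: [524.6, 122.9, 270.4]
orientation: [[0.976, 0.219, -0.0], [0.219, -0.976, -0.001], [-0.0, 0.001, -1.0]]
ft_force: [0.4, -0.7, -0.3]
opening: -0.0
gripper_force: 0.0
```

```bash
python3 -c "
from h import *
print(where())"
```

```text
{'t': 8.5, 'box': array([2.2, 0.1]), 'tip': array([524.6, 122.7,  97.4]), 'tipbox': array([ 2.2, -0.1]), 'tilt': array([-0.0002, -0.0012]), 'yawerr': -0.0012, 'F': array([ 0.4, -0.7, -0.3])}
```

Emit:
drive_tool(
  series=[
    {"tx":0.0,"ty":0.0,"tz":-0.015,"ax":0.0,"ay":0.0,"az":0.0},
    {"tx":0.0,"ty":0.0,"tz":-0.015,"ax":0.0,"ay":0.0,"az":0.0},
    {"tx":0.0,"ty":0.035,"tz":0.0,"ax":0.0,"ay":0.0,"az":0.0},
    {"tx":0.0,"ty":0.035,"tz":0.0,"ax":0.0,"ay":0.0,"az":0.0},
    {"tx":-0.002,"ty":0.035,"tz":0.0,"ax":0.0,"ay":0.0,"az":0.0},
  ],
)

```text
time: 9.0
eef_pos: [545.8, 19.2, 301.1]
orientation: [[0.975, 0.22, 0.001], [0.22, -0.975, -0.002], [0.001, 0.002, -1.0]]
ft_force: [-0.6, 0.0, 0.6]
opening: 0.3
gripper_force: 0.0
```

Emit:
drive_tool(
  series=[
    {"tx":0.0,"ty":0.0,"tz":0.0,"ax":0.0,"ay":0.0,"az":0.0},
    {"tx":0.0,"ty":0.0,"tz":0.0,"ax":0.0,"ay":0.0,"az":0.0},
  ],
)

```text
time: 9.2
eef_pos: [545.5, 19.3, 300.6]
orientation: [[0.976, 0.217, -0.001], [0.217, -0.976, -0.001], [-0.001, 0.001, -1.0]]
ft_force: [-0.3, 0.0, 0.4]
opening: 0.2
gripper_force: 0.0
```

```bash
python3 - <<'E'
from h import *
print(where(B))
p=snapshot('top')[0];cv2.imwrite('pics/top1.png',p)
b=snapshot('scene')[0];cv2.imwrite('pics/scene1.png',b)
cv2.imwrite('pics/d.png',np.hstack([cv2.resize(p[245:335,225:295],(350,450),interpolation=2),cv2.resize(b[195:285,330:420],(450,450),interpolation=2)]))
E
```

```text
{'t': 9.2, 'box': array([-0.3, -0.6]), 'tip': array([545.3,  19.2, 127.6]), 'tipbox': array([-0.5, -0.7]), 'tilt': array([-0.0008, -0.001 ]), 'yawerr': -0.0032, 'F': array([-0.3,  0. ,  0.4])}
```

View pics/d.png

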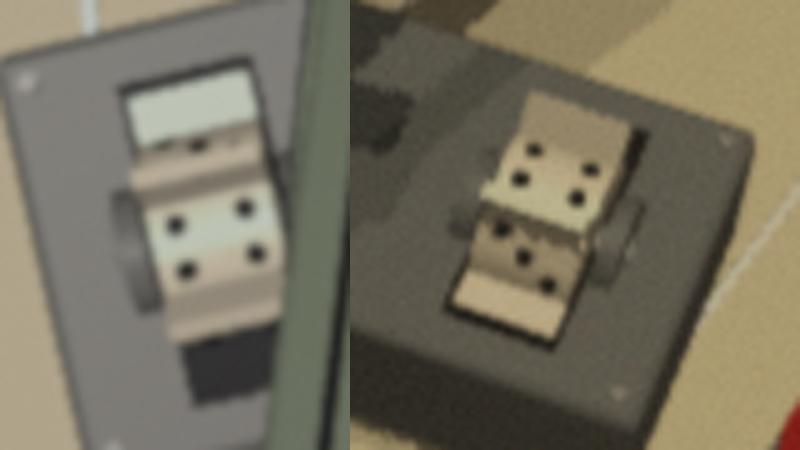

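```bash
python3 - <<'E'
from h import *
p=cv2.imread('pics/top1.png').max(2)
out=[]
for u,v in[(176,225),(245,208),(187,270),(257,254)]:
    x,y=int(round(225+u/5-.4)),int(round(245+v/5-.4));q=p[y-4:y+5,x-4:x+5].astype(float)
    w=np.clip(np.percentile(q,50)-25-q,0,None);yy,xx=np.mgrid[y-4:y+5,x-4:x+5]
    out.append(box(ray('top',((w*xx).sum()/w.sum(),(w*yy).sum()/w.sum()),94.5),W)[0])
out=np.array(out);print(out,out.mean(0))
print(np.degrees(np.arcsin(np.clip(out[:,0]/30,-1,1))).round(1), np.degrees(np.arcsin(out[:,0]/30)).mean())
E
```

```text
[[ 4.6376432  10.2594724 ]
 [ 4.78775785 -9.6968922 ]
 [-8.6433721  10.07600507]
 [-8.72574586 -9.91241627]] [-1.98592923  0.18154225]
[  8.9   9.2 -16.7 -16.9] -3.8945510746829397
```

Four dots are on top, but the face is about 3.9° short of square. I nudge the rib on to x≈5.

Emit:
drive_tool(
  series=[
    {"tx":-0.002,"ty":-0.035,"tz":0.0,"ax":0.0,"ay":0.0,"az":0.0},
    {"tx":0.0,"ty":-0.035,"tz":0.0,"ax":0.0,"ay":0.0,"az":0.0},
    {"tx":0.0,"ty":-0.035,"tz":0.0,"ax":0.0,"ay":0.0,"az":0.0},
    {"tx":0.0,"ty":0.0,"tz":0.0,"ax":0.0,"ay":0.0,"az":0.0},
    {"tx":0.0,"ty":0.0,"tz":0.0,"ax":0.0,"ay":0.0,"az":0.0},
  ],
)

```text
time: 9.8
eef_pos: [519.7, 123.7, 300.2]
orientation: [[0.975, 0.223, -0.002], [0.223, -0.975, -0.002], [-0.002, 0.001, -1.0]]
ft_force: [-0.1, -0.4, -0.3]
opening: 0.1
gripper_force: 0.0
```

Emit:
drive_tool(
  series=[
    {"tx":0.0,"ty":0.0,"tz":0.01,"ax":0.0,"ay":0.0,"az":0.0},
    {"tx":0.0,"ty":0.0,"tz":0.01,"ax":0.0,"ay":0.0,"az":0.0},
    {"tx":0.0,"ty":0.0,"tz":0.009,"ax":0.0,"ay":0.0,"az":0.0},
    {"tx":0.0,"ty":0.0,"tz":0.0,"ax":0.0,"ay":0.0,"az":0.0},
    {"tx":0.0,"ty":0.0,"tz":0.0,"ax":0.0,"ay":0.0,"az":0.0},
  ],
)

```text
time: 10.3
eef_pos: [520.2, 121.4, 270.3]
orientation: [[0.976, 0.218, -0.003], [0.218, -0.976, -0.002], [-0.003, 0.001, -1.0]]
ft_force: [-0.1, 0.2, -0.7]
opening: -0.1
gripper_force: 0.0
```

```bash
python3 -c "
from h import *
print(where())"
```

```text
{'t': 10.3, 'box': array([-2.5, -0.5]), 'tip': array([519.6, 121.1,  97.3]), 'tipbox': array([-3.1, -0.6]), 'tilt': array([-0.0032, -0.0015]), 'yawerr': -0.0023, 'F': array([-0.1,  0.2, -0.7])}
```

Push 8 mm, lift, and return to the button.

Emit:
drive_tool(
  series=[
    {"tx":0.003,"ty":0.0,"tz":0.0,"ax":0.0,"ay":0.0,"az":0.0},
    {"tx":0.003,"ty":0.0,"tz":0.0,"ax":0.0,"ay":0.0,"az":0.0},
    {"tx":0.002,"ty":0.0,"tz":0.0,"ax":0.0,"ay":0.0,"az":0.0},
    {"tx":0.0,"ty":0.0,"tz":0.0,"ax":0.0,"ay":0.0,"az":0.0},
    {"tx":0.0,"ty":0.0,"tz":0.0,"ax":0.0,"ay":0.0,"az":0.0},
  ],
)

```text
time: 10.8
eef_pos: [528.0, 123.8, 271.0]
orientation: [[0.976, 0.219, -0.002], [0.219, -0.976, -0.001], [-0.002, 0.001, -1.0]]
ft_force: [-0.0, -0.4, 0.2]
opening: -0.0
gripper_force: 0.3
```

Emit:
drive_tool(
  series=[
    {"tx":0.0,"ty":0.0,"tz":-0.015,"ax":0.0,"ay":0.0,"az":0.0},
    {"tx":0.0,"ty":0.0,"tz":-0.015,"ax":0.0,"ay":0.0,"az":0.0},
    {"tx":-0.002,"ty":0.035,"tz":0.0,"ax":0.0,"ay":0.0,"az":0.0},
    {"tx":-0.002,"ty":0.035,"tz":0.0,"ax":0.0,"ay":0.0,"az":0.0},
    {"tx":-0.001,"ty":0.035,"tz":0.0,"ax":0.0,"ay":0.0,"az":0.0},
  ],
)

```text
time: 11.3
eef_pos: [546.5, 19.5, 301.9]
orientation: [[0.975, 0.22, 0.0], [0.22, -0.975, -0.001], [-0.0, 0.001, -1.0]]
ft_force: [0.8, -0.6, 0.6]
opening: 0.0
gripper_force: 0.0
```

Emit:
drive_tool(
  series=[
    {"tx":0.0,"ty":0.0,"tz":0.0,"ax":0.0,"ay":0.0,"az":0.0},
    {"tx":0.0,"ty":0.0,"tz":0.0,"ax":0.0,"ay":0.0,"az":0.0},
  ],
)

```text
time: 11.5
eef_pos: [546.4, 19.6, 301.5]
orientation: [[0.976, 0.217, -0.001], [0.217, -0.976, -0.001], [-0.001, 0.001, -1.0]]
ft_force: [-0.4, 0.4, 1.0]
opening: 0.1
gripper_force: 0.0
```

```bash
python3 - <<'E'
from h import *
print(where(B))
p=snapshot('top')[0];cv2.imwrite('pics/top2.png',p)
g=p.max(2);r=g[245:335,225:295];k=cv2.adaptiveThreshold(r,1,0,1,15,35)
n,l,st,ce=cv2.connectedComponentsWithStats(k)
for i in range(1,n):
    if 4<st[i,4]<40:print(st[i,4],box(ray('top',ce[i]+[225,245],94.5),W)[0])
cv2.imwrite('pics/e.png',cv2.resize(p[245:335,225:295],(350,450),interpolation=2))
E
```

```text
{'t': 11.5, 'box': array([ 0.7, -0.5]), 'tip': array([546.3,  19.5, 128.5]), 'tipbox': array([ 0.5, -0.6]), 'tilt': array([-0.001 , -0.0009]), 'yawerr': -0.0031, 'F': array([-0.4,  0.4,  1. ])}
33 [60.83060113 25.64198226]
14 [ 42.62129723 -17.91384145]
13 [43.26972779 13.33657286]
13 [ 31.86807996 -17.67763638]
24 [31.26958233 11.24452233]
21 [13.64523718 21.47433145]
9 [ 6.32947529 -9.45983704]
10 [6.2861879 9.8021249]
10 [-6.69199964 -9.53495268]
24 [-11.60691151  21.54474344]
11 [-6.53782063  9.77787365]
21 [-30.48280606  -5.07292604]
22 [-30.56919513  10.95285909]
10 [-42.51430703  13.72446251]
```

View pics/e.png

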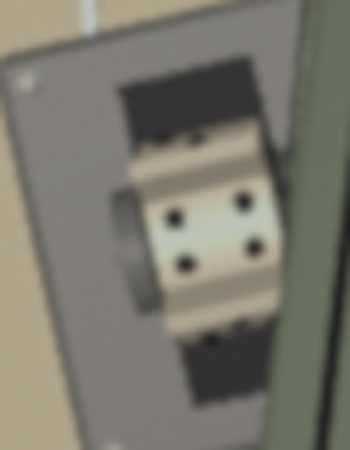

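The four-dot face is now square: its dots lie at ±6.4 mm about the axle. Now the button.

Emit:
drive_tool(
  series=[
    {"tx":0.0,"ty":0.0,"tz":0.015,"ax":0.0,"ay":0.0,"az":0.0},
    {"tx":0.0,"ty":0.0,"tz":0.015,"ax":0.0,"ay":0.0,"az":0.0},
    {"tx":0.0,"ty":0.0,"tz":0.003,"ax":0.0,"ay":0.0,"az":0.0},
    {"tx":0.0,"ty":0.0,"tz":0.0,"ax":0.0,"ay":0.0,"az":0.0},
    {"tx":0.0,"ty":0.0,"tz":0.0,"ax":0.0,"ay":0.0,"az":0.0},
  ],
)

```text
time: 12.05
eef_pos: [546.4, 20.8, 268.9]
orientation: [[0.975, 0.22, -0.001], [0.22, -0.975, -0.001], [-0.001, 0.001, -1.0]]
ft_force: [-0.3, 0.3, -0.1]
opening: 0.4
gripper_force: 0.0
```

Emit:
drive_tool(
  series=[
    {"tx":0.0,"ty":0.0,"tz":0.003,"ax":0.0,"ay":0.0,"az":0.0},
    {"tx":0.0,"ty":0.0,"tz":0.003,"ax":0.0,"ay":0.0,"az":0.0},
    {"tx":0.0,"ty":0.0,"tz":0.002,"ax":0.0,"ay":0.0,"az":0.0},
    {"tx":0.0,"ty":0.0,"tz":0.0,"ax":0.0,"ay":0.0,"az":0.0},
    {"tx":0.0,"ty":0.0,"tz":0.0,"ax":0.0,"ay":0.0,"az":0.0},
  ],
)

```text
time: 12.55
eef_pos: [546.8, 20.2, 261.1]
orientation: [[0.976, 0.219, 0.001], [0.219, -0.976, -0.001], [0.0, 0.001, -1.0]]
ft_force: [1.6, 2.5, 3.5]
opening: 0.3
gripper_force: 1.9
```

```bash
python3 -c "
from h import *
print(where(B))"
```

```text
{'t': 12.55, 'box': array([1.2, 0. ]), 'tip': array([546.8,  20. ,  88.1]), 'tipbox': array([ 1.2, -0.2]), 'tilt': array([ 0.0005, -0.0011]), 'yawerr': -0.0014, 'F': array([1.6, 2.5, 3.5])}
```

In contact at 3.5 N, with 3 mm more to go.

Emit:
drive_tool(
  series=[
    {"tx":0.0,"ty":0.0,"tz":0.001,"ax":0.0,"ay":0.0,"az":0.0},
    {"tx":0.0,"ty":0.0,"tz":0.001,"ax":0.0,"ay":0.0,"az":0.0},
    {"tx":0.0,"ty":0.0,"tz":0.001,"ax":0.0,"ay":0.0,"az":0.0},
    {"tx":0.0,"ty":0.0,"tz":0.0,"ax":0.0,"ay":0.0,"az":0.0},
    {"tx":0.0,"ty":0.0,"tz":0.0,"ax":0.0,"ay":0.0,"az":0.0},
  ],
)

```text
time: 13.05
eef_pos: [546.8, 20.3, 259.3]
orientation: [[0.976, 0.219, 0.0], [0.219, -0.976, -0.001], [0.0, 0.001, -1.0]]
ft_force: [-1.9, 2.1, 13.4]
opening: -0.4
gripper_force: 6.4
```

It has bottomed out: 13 N against the 5 N spring, tip at about 86 mm. Retract.

Emit:
drive_tool(
  series=[
    {"tx":0.0,"ty":0.0,"tz":-0.01,"ax":0.0,"ay":0.0,"az":0.0},
    {"tx":0.0,"ty":0.0,"tz":-0.02,"ax":0.0,"ay":0.0,"az":0.0},
    {"tx":0.0,"ty":0.0,"tz":-0.03,"ax":0.0,"ay":0.0,"az":0.0},
    {"tx":0.0,"ty":0.02,"tz":-0.03,"ax":0.0,"ay":0.0,"az":0.0},
    {"tx":0.0,"ty":0.04,"tz":-0.01,"ax":0.0,"ay":0.0,"az":0.0},
  ],
)

```text
time: 13.55
eef_pos: [559.4, -37.2, 359.9]
orientation: [[0.975, 0.223, 0.0], [0.223, -0.975, -0.002], [-0.0, 0.002, -1.0]]
ft_force: [1.2, 0.6, 0.6]
opening: -0.5
gripper_force: 0.0
```

Emit:
drive_tool(
  series=[
    {"tx":-0.01,"ty":0.045,"tz":0.0,"ax":0.0,"ay":0.0,"az":0.0},
    {"tx":-0.01,"ty":0.045,"tz":0.0,"ax":0.0,"ay":0.0,"az":0.0},
    {"tx":-0.02,"ty":0.04,"tz":0.0,"ax":0.0,"ay":0.0,"az":0.0},
    {"tx":0.0,"ty":0.0,"tz":0.0,"ax":0.0,"ay":0.0,"az":0.0},
    {"tx":0.0,"ty":0.0,"tz":0.0,"ax":0.0,"ay":0.0,"az":0.0},
  ],
)

```text
time: 14.05
eef_pos: [547.9, -174.8, 356.2]
orientation: [[0.976, 0.216, -0.005], [0.216, -0.976, 0.0], [-0.005, -0.001, -1.0]]
ft_force: [-0.5, 0.5, -1.0]
opening: 0.6
gripper_force: 0.0
```

```bash
python3 - <<'E'
from h import *
print(where(B))
p,d=snapshot('top');cv2.imwrite('pics/top3.png',cv2.resize(p[160:350,150:390],(720,570),interpolation=2))
P=cloud('top',d);print('button z',np.median(P[270:277,336:343,2]))
E
```

```text
{'t': 14.05, 'box': array([ -40.7, -190.5]), 'tip': array([ 547. , -174.8,  183.2]), 'tipbox': array([ -41.5, -190.3]), 'tilt': array([-0.0051,  0.0001]), 'yawerr': -0.004, 'F': array([-0.5,  0.5, -1. ])}
button z 91.84470182403756
```

View pics/top3.png

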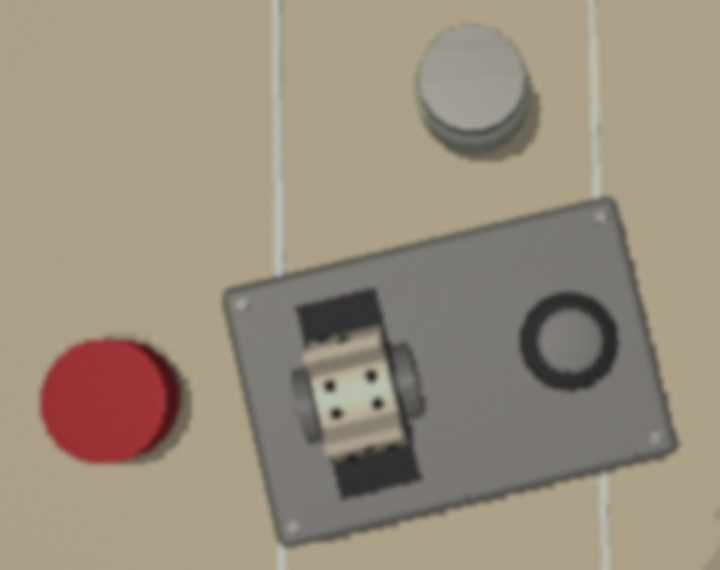

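The four-dot face sits square at (353,395). The button at (569,340) has sprung back to 92 mm, and the spool and jar are where they were.

```bash
python3 -c "
from cell import *
print(job_done())"
```

```text
the job is handed in; nothing more can be done
None
```

The timer is set to four dots, square on top to within about a degree by camera; the start button was pushed fully down and sprang back, the spool and jar were not touched, and the job was handed in at about 14 s (no verdict was shown).

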